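Show a jug's stamp to the camera in a sprung mirror

ROBOT

A 7-joint arm with a two-finger parallel gripper is mounted at the origin on the work surface. World frame = base frame: x ahead of the robot, y to its left, z up, the work surface at z = 0. Lengths are in mm, angles in rad, forces in N, time in s.
With the tool pointing down it reaches from about 400 to 875 mm from the base axis. Payload 6.5 kg.
Tool frame: the origin (TCP) lies on the mounting face of the last link; the fingertips stand 173 mm ahead of it and the grasp point (between the pads) lies 155 mm ahead of it; z points along the fingers, y is the line along which they close (so a half turn about z gives the same grasp; the last joint's range is limited). The gripper opens to 85 mm and grips with 20 to 120 N. Pads are 22 mm wide; open, the fingers measure 114 mm over their backs; the gripper's body (76 mm by 85 mm) begins 54 mm behind the grasp point. The pads swing forward as they close: fully open they stand 13 mm farther back than shut.
Start: joints at [1.078, 0.536, -0.004, 1.538, 0.003, 1.067, -0.071], TCP at [269.073, -591.684, 404.69] pointing down, gripper open.
Joint ranges: [-2.7, 2.7], [-0.37, 2.16], [-1.27, 1.26], [0.24, 2.4], [-1.31, 4.45], [0.19, 1.91], [-2.76, 2.76]. Speed limits (rad/s): [2.39, 2.39, 3.14, 3.14, 3.14, 3.14, 3.14].

INTERFACE

Orientations are given as a rotation vector (axis times angle).
In Python, from plant import manip gives the robot as it stands. The module is installed in compiled form; this text tells all that it offers.
- The arm moves only by the tool step_arm, never from a script. Its argument "plan" is a list of rows, each a list of 3 entries, a list of its own where there are three numbers: the closure, from -1 (fully open) to 1 (shut), then the shift along the tool's x, y, z in m, then the turn about the tool's z in degrees. In form: [[fingers, [x, y, z], spin], ...]. A call has 1 to 10 rows; each row is the pose to reach, as a shift and turn from the pose commanded when the call began, along the tool's axes at that moment; what a row does not reach only later rows make up. A row lasts 1/8 s, in which the tool goes at most 62.5 mm and 10.7 degrees, less where a joint would pass 70% of its speed; a pose out of reach is approached as far as the arm can. A call with a gripper value outside its range is refused whole. The fingers move at their own pace and stop on an object; "force" is the grip in N (left out, the last holds). Time passes only in rows, so rows that repeat a pose let the fingers close. It gives the time, the measured TCP pose, the force, the opening and the grip force at its end, in the units of the state.
- manip.sense(): the state, without advancing time (a new reading comes with each control period).
- manip.capture(name): name is "scene" or "top" or "wrist"; returns a dict with "frame" (420x560x3 uint8, blue, green, red), "camera_matrix" (3x3 intrinsics, pixels), "D" ([k1, k2, p1, p2, k3] as OpenCV has them; the pictures are not rectified), "R" (3x3) and "t" (3): a world point X has camera coordinates R X + t. Camera axes: x right, y down, z forward; pixel columns grow to the right and rows downward; lengths in mm; the calibration is good to about 2 mm. A picture is of the moment at which its call begins. There is no depth.
- manip.hand_in(): hands the job in; it is judged then, once.
The state is a dict: "t": time; "joint_positions": joint angles; "joint_vel": joint speeds; "joint_efforts": joint torques, N m; "tcp_pos": TCP position; "ee_rot": TCP orientation; "contact_force": force on the tool from outside, world axes, zero at the start; "torque": the same for the moment, N m; "gripper_width": finger opening in mm; "grasp_force": force on a finger pad.
Only numpy, scipy, OpenCV 4.12 (cv2) and the standard library are available. Lean on these libraries where they do the work, as an engineer would, in place of code of your own. Each camera call takes 0.05 s, during which the arm holds its last target. There are 200 camera calls.

TASK

Set the jug that has a handle upright in the middle of the round wooden stand, gently, with its clay stamp facing the mirror, and let go of it. Then turn the mirror by the bar on top until the camera would see the stamp reflected in the middle of the glass, and finish while still holding the mirror at that angle, because it springs back when let go. Leave the bottle, the bowl and the jar without a handle where they are.

Things in the scene. Friction and masses are not known exactly. Their poses are not given: they have to be found in the camera images.
- jug: Loose lidded blue jug, 0.2 to 0.4 kg, lid fixed on. Origin: centre of its underside; z up; x points out through the stamp; the loop handle is at the back (-x), reaching 69 mm from the axis, 22 to 70 mm up. Belly 80 mm across (40 to 60 mm up), foot 60 mm, 121 mm tall with knob. Starts left or right of the work (the plain jar in the other place), stamp within 75 degrees of world -y.
- knob (a point): Grip point on the jug's axis, 108 mm above its underside: the jug's white round lid knob is 25 mm across from 92 to 118 mm height, over a thinner neck; the lid's shoulder slopes away below 86 mm.
- stamp (a point): Centre of the face of the jug's stamp, a round raised disc of bare clay 26 mm across, 42 mm out from the jug's axis along the jug's x and 50 mm above its underside.
- stand: Turned round pale wooden stand, fixed, 92 mm across and 50 mm tall, flat top; origin centre of its underside. On it the stamp is 100 mm above the table, level with the mirror's centre and the lens.
- stand_top (a point): Centre of the stand's flat top, 50 mm above the table.
- unit: Fixed inspection unit: an aluminium base bar 330 x 55 x 12 mm with the mirror's post near one end and a small black camera on a post at the other. Origin on the table under the mirror's upright turning axis; x axis along the base from the mirror to the camera; z up. The stand is on its +y side.
- lens (a point): Centre of the camera's lens, 233 mm from the mirror's axis along the unit's x, 100 mm above the table, looking straight at the mirror's centre.
- mirror_centre (a point): Centre of the mirror's reflecting face (glass 68 mm wide, 58 mm tall, frame 76 mm wide), on the upright turning axis, 100 mm above the table. It turns with the mirror; its x axis is the mirror's normal, out of the reflecting face; y lies along the mirror's width.
- bar (a point): Centre of the black grip bar on top of the mirror, on the turning axis: 40 mm long along the mirror's width (mirror y), 12 mm thick (mirror x), from 135 to 171 mm above the table (this point at 153 mm). Frame turns with the mirror.
- mirror (a joint): Mirror angle about its upright axis, 0 at rest to 1.2 rad, growing anticlockwise seen from above (towards the stand). At 0 the mirror's normal stands 0.17 rad anticlockwise from the unit's x axis. A spring of 0.10 N m per rad brings it back to 0.
- sight_line (a point): Imaginary frame at the mirror's centre: its x axis is the direction in which the camera looks after its line of sight has bounced off the mirror's centre (it turns twice as fast as the mirror, 0.34 rad anticlockwise from the unit's x when the mirror is at 0); z up.
- jar: Bystander: lidded blue jar of the same body and knob as the jug but with no handle and no stamp; loose. Origin centre of its underside.
- bottle: Bystander: green glass bottle, 60 mm across, 180 mm tall; loose. Origin centre of its underside.
- bowl: Bystander: white bowl, 100 mm across, 50 mm tall; loose. Origin centre of its underside.
Things that resemble listed ones, but are neither listed nor needed, are in the scene too. Leave any pink look-alike of the jug alone. What is shaped like the stand but blue or turquoise is not meant.

How it is judged:
By the outcome, as a careful person would: the job done as asked, in the order asked, and still so for the second after the job is handed in, while the arm keeps its last pose, push and grip.
It also fails if it takes over 51 s, if anything falls off the work surface, if the arm or the gripper's body presses on something with over 40 N, if the wrist force passes 120 N, or if a joint passes its speed limit or range.

## Working session

There is one attempt and no reset: what is moved stays moved. The work goes in short steps, Python scripts to look and compute and a tool call to move; the robot and the scene stay as the last step left them, time stands still between calls to the robot, and variables do not carry over. Pictures are saved under pics/ and viewed, at most 10 in all, crops included, and the job is handed in when it is done.

Besides the shell and the picture viewer there is one more tool, called after ">>>" by a JSON object that holds its "fn" and its "kwargs". step_arm: Moves the arm, as the interface text tells. Its arguments: {"type":"object","properties":{"plan":{"type":"array","items":{"type":"array"}},"force":{"type":"number"}},"required":["plan"]}

```bash
mkdir -p pics; cat > h.py <<'E'
import numpy as np, cv2
from plant import manip
from scipy.spatial.transform import Rotation as Ro
def cap(n,save=None):
    c=manip.capture(n)
    if save: cv2.imwrite('pics/'+save,c['frame'])
    np.save('/tmp/'+n+'.npy',c,allow_pickle=True); return c
def load(n): return np.load('/tmp/'+n+'.npy',allow_pickle=True).item()
def ray(c,uv):
    p=cv2.undistortPoints(np.array([[uv]],float),np.array(c['camera_matrix']),np.array(c['D']))[0,0]
    R=np.array(c['R']);t=np.array(c['t'])
    return -R.T@t, R.T@np.array([p[0],p[1],1.])
def onz(c,uv,z):
    o,d=ray(c,uv); return (o+d*(z-o[2])/d[2])
def proj(c,X):
    R=np.array(c['R'],float);return cv2.projectPoints(np.array(X,float).reshape(-1,3),cv2.Rodrigues(R)[0],np.array(c['t'],float),np.array(c['camera_matrix'],float),np.array(c['D'],float))[0][:,0]
E
python3 - <<'E'
from h import *
a=cap('scene');b=cap('top')
cv2.imwrite('pics/s1.png',a['frame']);cv2.imwrite('pics/t1.png',b['frame'])
for c in(a,b):print(ray(c,(280,210)))
s=manip.sense();print(s['ee_rot'],s['tcp_pos'],s['t'])
E
```

```text
(array([1484.68147745, -818.18293205,  954.00328796]), array([-0.6048991 ,  0.53915575, -0.58634024]))
(array([ 481.6874913 ,  -28.63820782, 1672.04817951]), array([ 0.05679807, -0.02416241, -0.99823127]))
[-3.06885893e+00 -6.65151735e-01  6.23543350e-04] [ 268.98715528 -591.40996737  403.90931672] 0.1
```

View pics/s1.png

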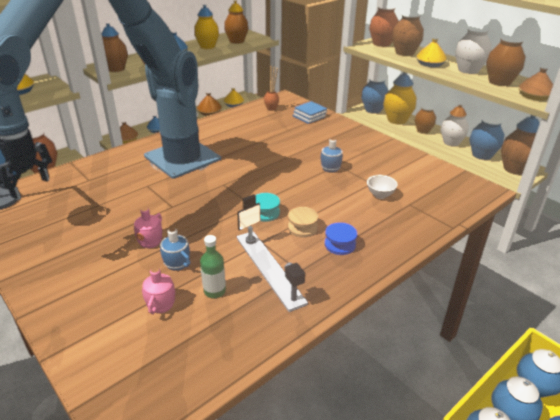

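View pics/t1.png

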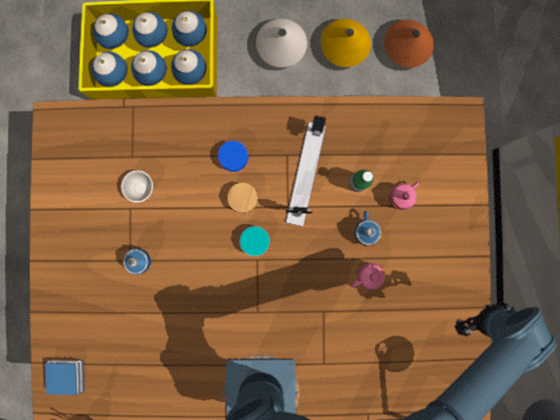

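The top view shows:
- a blue body at (368,232) with a handle towards (365,215)
- a blue jar at (137,261)
- pink look-alikes at (404,196) and (371,276)
- the wooden stand at (242,197), with blue and turquoise ones at (233,156) and (255,241)
- the mirror at (300,211) and the camera at (318,125)

In the scene view the blue jug is at (175,250) and the jar at (331,157). I'll confirm the jug in one enlarged crop.

```bash
python3 - <<'E'
from h import *
a=load('scene')['frame'];b=load('top')['frame']
f=lambda im,u,v,r:cv2.resize(im[v-r:v+r,u-r:u+r],(260,260),interpolation=cv2.INTER_CUBIC)
top=np.hstack([f(b,368,228,30),f(b,137,261,30),f(b,300,205,30)])
bot=np.hstack([f(a,175,250,32),f(a,331,155,32),f(a,250,220,32)])
cv2.imwrite('pics/crop1.png',np.vstack([top,bot]))
c=load('top')
hsv=cv2.cvtColor(b,cv2.COLOR_BGR2HSV)
def comp(m,name,z):
    n,l,s,ce=cv2.connectedComponentsWithStats(m.astype(np.uint8))
    for i in range(1,n):
        if s[i,4]>25 and 95<ce[i][1]<330: print(name,s[i],ce[i].round(1),onz(c,ce[i],z).round(1))
H,S,V=cv2.split(hsv)
comp((H>11)&(H<24)&(V>165)&(S>60)&(S<150),'wood',50)
comp((S<45)&(V>140),'pale',110)
comp((V<45),'dark',150)
comp((H>95)&(H<118)&(S>90)&(V>50),'blue',50)
E
```

```text
wood [228 182  31  31 725] [242.4 197.2] [614.6  47.6  50. ]
wood [126 187  28  17  47] [142.1 197.9] [616.3 359.5  50. ]
pale [ 290  126   36   82 1337] [306.4 169.5] [ 690.9 -146.6  110. ]
pale [  0 129   8  27 153] [  3.1 141.4] [793.2 790.6 110. ]
pale [  0 169   6  12  39] [  3.2 173.6] [692.3 786.7 110. ]
pale [121 171  32  31 690] [135.2 185.5] [648.7 366.4 110. ]
pale [363 171  10  11  82] [367.5 176.1] [ 669.6 -329.9  110. ]
pale [  0 205   5  17  51] [  2.  214.9] [564.7 787.6 110. ]
pale [286 213  20  13 179] [295.5 219. ] [ 543.3 -112.2  110. ]
pale [140 251   8  19  26] [144.9 259.9] [426.2 336.7 110. ]
pale [131 258   7   9  31] [133.9 262.5] [418.8 370.  110. ]
dark [312 117  13  15 127] [318.  123.6] [ 820.8 -180.2  150. ]
dark [ 455  148   53  188 1576] [491.7 256.3] [ 424.3 -692.1  150. ]
dark [287 208  24   5  63] [299.1 210. ] [ 567.6 -120.8  150. ]
dark [503 308  30  19 268] [517.4 316.1] [ 244.  -770.8  150. ]
blue [218 141  30  30 708] [232.6 155.5] [744.8  77.1  50. ]
blue [358 222  21  21 253] [367.8 232. ] [ 503.  -338.6   50. ]
blue [125 251  21  22 247] [136.3 261.3] [419.8 377.9  50. ]
blue [143 251   8  20  30] [147.5 259.7] [424.6 342.7  50. ]
```

View pics/crop1.png

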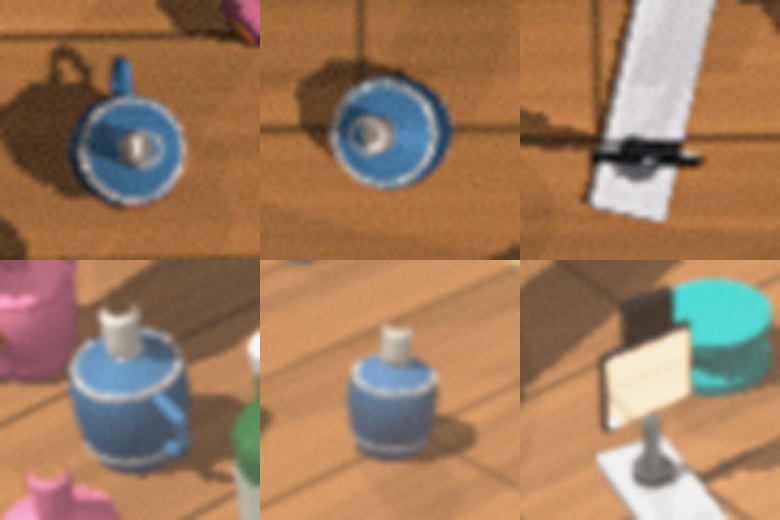

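The jug with a handle is the blue one at top (368,232): the handle shows at (366,212) and a red stamp edge on the opposite side. The body at (137,261) has neither, so it is the jar. The mirror and its bar show at top (299,210). Next I work out the move above the jug.

```bash
cat >> h.py <<'E'
def goto(X,yaw=None):
    s=manip.sense();R=Ro.from_rotvec(s['ee_rot']).as_matrix();d=R.T@(np.array(X)-s['tcp_pos'])
    print('t',round(s['t'],2),'tcp',np.round(s['tcp_pos'],1),'shift_mm',d.round(1),'yangle',np.degrees(np.arctan2(R[1,1],R[0,1])).round(1),'z',R[:,2].round(3),'j',np.round(s['joint_positions'],2),'w',s['gripper_width'],s['grasp_force'],np.round(s['contact_force'],1))
E
python3 - <<'E'
from h import *
c=load('top');a=load('scene')
print('knob',onz(c,(370.3,232.2),118),'handle',onz(c,(365.9,211.8),60))
print('knob scene',onz(a,(175-32+121*64/260,218+52*64/260),118))
print('cam',onz(c,(318,123.6),115),'bar',onz(c,(299.1,210),150))
goto((500,-340,420))
E
```

```text
knob [ 501.40822515 -333.18507916  118.        ] handle [ 565.0731098  -332.13860879   60.        ]
knob scene [ 506.45044536 -333.85858165  118.        ]
cam [ 828.74767732 -183.58044728  115.        ] bar [ 567.70680887 -120.73282719  150.        ]
t 0.1 tcp [ 269.  -591.4  403.9] shift_mm [ 314.4 -133.2  -15.9] yangle -65.5 z [-0.001  0.001 -1.   ] j [ 1.08  0.54 -0.    1.54  0.    1.07 -0.07] w 85.54285488775744 0.0 [ 0.1 -0.  -0.6]
```

>>> {"fn": "step_arm", "kwargs": {"plan": [[-1,[0.05,-0.02,-0.016],0],[-1,[0.1,-0.04,-0.016],0],[-1,[0.15,-0.06,-0.016],0],[-1,[0.2,-0.085,-0.016],0],[-1,[0.25,-0.105,-0.016],0],[-1,[0.3,-0.125,-0.016],0],[-1,[0.314,-0.138,-0.016],0],[-1,[0.314,-0.138,-0.016],0],[-1,[0.314,-0.138,-0.016],0]]}}

```text
t: 1.23
tcp_pos: [496.3, -338.1, 420.5]
ee_rot: [3.07, 0.661, -0.002]
contact_force: [0.2, -0.1, 0.7]
gripper_width: 85.1
grasp_force: 0.0
```

```bash
python3 - <<'E'
from h import *
c=cap('wrist','w1.png');goto((503,-334,265));print(ray(c,(280,210)),proj(c,[[503,-334,118],[503,-334,50],[503,-334,0]]))
E
```

```text
t 1.27 tcp [ 496.3 -338.2  420.6] shift_mm [  8.   -1.1 155.6] yangle -65.7 z [-0.001 -0.001 -1.   ] j [ 0.59  0.44 -0.09  1.66  0.05  1.05 -0.66] w 85.43219294158256 0.0 [-0.4 -0.  -0.3]
(array([ 558.58795638, -308.76120607,  389.15946598]), array([-0.25232584, -0.12412084, -0.95973933])) [[277.12328396 189.33233699]
 [277.09401481 175.15150611]
 [277.07881101 167.76292825]]
```

View pics/w1.png

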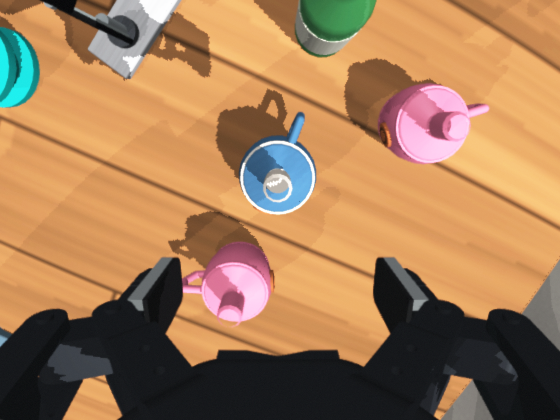

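The wrist view shows the jug's knob at (277,187), its handle tip at (299,117) and its lid ring centred at (278,175). The knob is within a few pixels of the prediction.

```bash
python3 - <<'E'
from h import *
c=load('wrist');print(onz(c,(277.5,187),118))
# white ring ellipse
f=c['frame'];H,S,V=cv2.split(cv2.cvtColor(f,cv2.COLOR_BGR2HSV))
m=((H>95)&(H<120)&(S>80)).astype(np.uint8);m[:100]=0;m[230:]=0;m[:,:220]=0;m[:,340:]=0
n,l,s,ce=cv2.connectedComponentsWithStats(m);i=1+np.argmax(s[1:,4]);print(s[i],ce[i])
k=onz(c,(277.5,187),118)
for hz in(40,60,70):
  for p in((301,115),(297,125),(291,140)):
    d=onz(c,p,hz)-k; print(hz,p,np.hypot(*d[:2]).round(1),np.degrees(np.arctan2(d[1],d[0])).round(1))
c=load('top')
for hz in(46,60):
    d=onz(c,(365.9,211.8),hz)-k; print(np.hypot(*d[:2]).round(1),np.degrees(np.arctan2(d[1],d[0])).round(1))
u=np.array([828.7-567.7,-183.6+120.7]);print('unit',np.degrees(np.arctan2(u[1],u[0])),np.hypot(*u))
E
```

```text
[ 504.9840042  -333.45570785  118.        ]
[ 244  144   68   68 2822] [277.22395464 175.07831325]
40 (301, 115) 64.4 1.9
40 (297, 125) 53.4 1.8
40 (291, 140) 36.8 1.3
60 (301, 115) 63.8 3.1
60 (297, 125) 53.5 3.2
60 (291, 140) 37.8 3.3
70 (301, 115) 63.6 3.7
70 (297, 125) 53.6 3.9
70 (291, 140) 38.3 4.3
60.8 -1.2
60.1 1.3
unit -13.54968878275843 268.47236356839414
```

>>> {"fn": "step_arm", "kwargs": {"plan": [[-1,[0.009,-0.001,0.05],0],[-1,[0.009,-0.001,0.1],0],[-1,[0.009,-0.001,0.13],0],[-1,[0.009,-0.001,0.148],0],[-1,[0.009,-0.001,0.154],0],[-1,[0.009,-0.001,0.154],0],[-1,[0.009,-0.001,0.154],0]]}}

```text
t: 2.15
tcp_pos: [506.0, -331.9, 268.0]
ee_rot: [3.069, 0.665, 0.003]
contact_force: [-0.7, -0.1, -0.7]
gripper_width: 85.4
grasp_force: 0.0
```

```bash
python3 - <<'E'
from h import *
goto((504.5,-333.5,265))
c=load('top');f=c['frame'];H,S,V=cv2.split(cv2.cvtColor(f,cv2.COLOR_BGR2HSV))
m=((S<45)&(V>120)).astype(np.uint8)
P=[onz(c,(u,v),12)[:2] for v,u in np.argwhere(m) if 282<u<328 and 130<v<228]
P=np.array(P,np.float32);r=cv2.minAreaRect(P);print(r,cv2.boxPoints(r).round(1))
m2,v=P.mean(0),np.linalg.svd(P-P.mean(0),full_matrices=False)[2][0];print(m2,np.degrees(np.arctan2(v[1],v[0])))
w=((H>11)&(H<24)&(V>165)&(S>60)&(S<150)).astype(np.uint8);w[:,:220]=0;w[:,270:]=0;w[:175]=0;w[222:]=0
cn=max(cv2.findContours(w,0,1)[0],key=cv2.contourArea);print('stand',cv2.minEnclosingCircle(cn),onz(c,cv2.minEnclosingCircle(cn)[0],50))
E
```

```text
t 2.15 tcp [ 506.  -331.9  268. ] shift_mm [-2.   0.9  3. ] yangle -65.6 z [ 0.002 -0.001 -1.   ] j [ 0.57  0.63 -0.09  1.75  0.08  0.76 -0.7 ] w 85.4129636815508 0.0 [-0.7 -0.1 -0.7]
((682.7098999023438, -149.8306427001953), (58.71921920776367, 311.0251770019531), 76.4018783569336) [[ 524.7 -141.8]
 [ 827.  -214.9]
 [ 840.8 -157.9]
 [ 538.5  -84.7]]
[ 685.692   -149.49373] 166.1251
stand ((242.591552734375, 197.23944091796875), 15.458316802978516) [614.61926292  47.00994974  50.        ]
```

>>> {"fn": "step_arm", "kwargs": {"force": 45, "plan": [[-1,[-0.002,0.001,0.002],0],[-0.3,[-0.002,0.001,0.002],0],[0.2,[-0.002,0.001,0.002],0],[1,[-0.002,0.001,0.002],0],[1,[-0.002,0.001,0.002],0],[1,[-0.002,0.001,0.002],0],[1,[-0.002,0.001,0.002],0],[1,[-0.002,0.001,0.002],0]]}}

```text
t: 3.15
tcp_pos: [504.3, -333.3, 264.8]
ee_rot: [3.07, 0.665, 0.001]
contact_force: [1.0, -0.3, 1.1]
gripper_width: 23.6
grasp_force: 44.3
```

>>> {"fn": "step_arm", "kwargs": {"plan": [[1,[0,0,-0.01],0],[1,[0,0,-0.03],0],[1,[0,0,-0.06],0],[1,[0,0,-0.09],0],[1,[0,0,-0.12],0],[1,[0,0,-0.15],0],[1,[0,0,-0.175],0],[1,[0,0,-0.195],0],[1,[0,0,-0.2],0],[1,[0,0,-0.2],0]]}}

```text
t: 4.4
tcp_pos: [503.9, -333.0, 464.8]
ee_rot: [-3.07, -0.666, 0.0]
contact_force: [-0.8, 0.0, -3.8]
gripper_width: 23.4
grasp_force: 44.5
```

```bash
python3 - <<'E'
from h import *
c=cap('scene');s=manip.sense();b=cap('wrist')
p=proj(c,[[s['tcp_pos'][0],s['tcp_pos'][1],s['tcp_pos'][2]-200]])[0].astype(int);print(p)
f=c['frame'][p[1]-60:p[1]+60,p[0]-60:p[0]+60]
cv2.imwrite('pics/l1.png',np.hstack([cv2.resize(f,(390,390)),cv2.resize(b['frame'],(400,390))[:,:400]]))
goto((614.6,47.2,465))
E
```

```text
[166 184]
t 4.5 tcp [ 503.8 -332.9  463.8] shift_mm [ 258.3 -300.1   -1. ] yangle -65.5 z [-0.002  0.001 -1.   ] j [ 0.58  0.41 -0.1   1.6   0.04  1.14 -0.67] w 23.28858077902441 44.515802852693014 [ 0.1  0.5 -3.2]
```

View pics/l1.png

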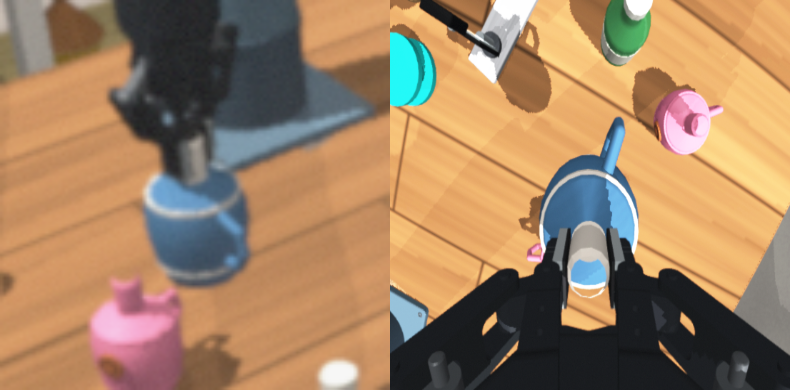

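The jug hangs upright. In the wrist view the handle tip is at about (319,130) in full-frame pixels, with its root at about (304,175). I'll use this for a second azimuth measurement.

```bash
python3 - <<'E'
from h import *
c=load('wrist');f=c['frame'];H,S,V=cv2.split(cv2.cvtColor(f,cv2.COLOR_BGR2HSV))
m=((H>95)&(H<120)&(S>80)).astype(np.uint8)
for v in range(125,176,6):
  u=np.flatnonzero(m[v,285:345])+285
  if len(u)==0: continue
  for z in(258,270):
    d=onz(c,(u.mean(),v),z)-np.array([503.8,-332.9,0]);print(v,u.min(),u.max(),z,np.hypot(*d[:2]).round(1),np.degrees(np.arctan2(d[1],d[0])).round(1))
S0=np.array([614.6,47.2]);M=np.array([567.7,-120.7]);e=M-S0;print('stamp dir',np.degrees(np.arctan2(e[1],e[0])))
E
```

```text
131 313 326 258 64.6 5.4
131 313 326 270 64.6 6.9
137 309 327 258 61.4 5.1
137 309 327 270 61.7 6.6
143 305 328 258 58.2 4.7
143 305 328 270 58.7 6.4
149 303 326 258 54.9 4.6
149 303 326 270 55.6 6.3
155 300 323 258 51.4 5.0
155 300 323 270 52.3 6.8
161 298 321 258 48.0 4.8
161 298 321 270 49.2 6.7
167 295 319 258 44.5 4.9
167 295 319 270 45.9 7.0
173 285 316 258 40.4 8.0
173 285 316 270 42.1 9.9
stamp dir -105.6067989866691
```

>>> {"fn": "step_arm", "kwargs": {"plan": [[1,[0.015,-0.017,-0.02],-4],[1,[0.045,-0.05,-0.03],-12],[1,[0.075,-0.085,-0.03],-20],[1,[0.105,-0.12,-0.03],-28],[1,[0.135,-0.155,-0.03],-36],[1,[0.165,-0.19,-0.03],-44],[1,[0.195,-0.225,-0.03],-52],[1,[0.225,-0.26,-0.03],-60],[1,[0.25,-0.29,-0.025],-67],[1,[0.258,-0.3,-0.001],-69.5]]}}

```text
t: 5.75
tcp_pos: [615.1, 51.9, 467.5]
ee_rot: [2.132, 2.306, 0.008]
contact_force: [0.1, -0.4, -3.8]
gripper_width: 23.2
grasp_force: 44.6
```

>>> {"fn": "step_arm", "kwargs": {"plan": [[1,[0,0,0.01],0],[1,[0,0,0.03],0],[1,[0,0,0.05],0],[1,[0,0,0.07],0],[1,[0,0,0.09],0],[1,[0,0,0.1],0],[1,[0,0,0.1],0],[1,[0,0,0.1],0]]}}

```text
t: 6.75
tcp_pos: [615.2, 46.6, 366.7]
ee_rot: [2.143, 2.296, 0.002]
contact_force: [-0.7, 0.5, -3.1]
gripper_width: 23.5
grasp_force: 44.6
```

```bash
python3 - <<'E'
from h import *
goto((614.6,47.2,315))
c=cap('scene');b=cap('wrist');s=manip.sense()
p=proj(c,[[s['tcp_pos'][0],s['tcp_pos'][1],s['tcp_pos'][2]-210]])[0].astype(int);print(p)
f=c['frame'][p[1]-50:p[1]+50,p[0]-50:p[0]+50]
cv2.imwrite('pics/l2.png',np.hstack([cv2.resize(f,(390,390)),cv2.resize(b['frame'],(400,390))]))
E
```

```text
t 6.75 tcp [615.2  46.6 366.7] shift_mm [ 0.6 -0.6 51.7] yangle 3.9 z [ 0.002  0.    -1.   ] j [ 0.16  0.56 -0.43  1.65  0.27  0.99 -0.29] w 23.503771798216302 44.638718471105676 [-0.7  0.5 -3.1]
[303 185]
```

View pics/l2.png

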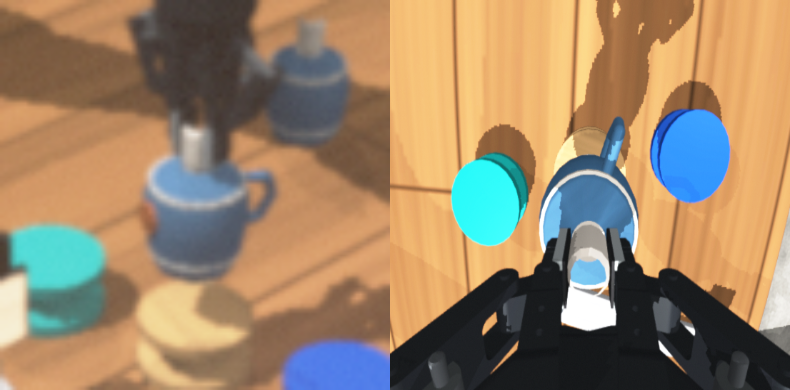

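The scene view shows the jug hanging over the wooden stand. The clay stamp is at its left edge (crop (150,218)), facing the mirror, and the handle is opposite. Next I check the stamp azimuth and the stand centre by projection.

```bash
python3 - <<'E'
from h import *
c=load('scene');f=c['frame'];s=manip.sense();x,y,z=s['tcp_pos'];z-=264.8
H,S,V=cv2.split(cv2.cvtColor(f,cv2.COLOR_BGR2HSV))
m=np.zeros(H.shape,np.uint8);m[183:205,285:298]=((H<9)|(H>172))[183:205,285:298]&(S[183:205,285:298]>90)
q=np.argwhere(m)[:,::-1];print(len(q),q.mean(0),q.min(0),q.max(0))
for a in(-115,-110,-105.6,-100,-95):
    t=np.radians(a);d=np.array([np.cos(t),np.sin(t)]);n=np.array([-d[1],d[0]])
    th=np.linspace(0,6.283,13);P=[[*( [x,y]+d*42+n*13*np.cos(k)),z+50+13*np.sin(k)] for k in th]
    pp=proj(c,P);print(a,pp.mean(0).round(1),pp.min(0).round(1),pp.max(0).round(1))
# stand edge in scene: projected top rim
th=np.linspace(0,6.283,9);print(proj(c,[[614.6+46*np.cos(k),47+46*np.sin(k),50] for k in th]).round(0).tolist())
w=((H>11)&(H<24)&(V>165)&(S>60)&(S<150)).astype(np.uint8);w[:205]=0;w[250:]=0;w[:,:285]=0;w[:,325:]=0
cn=max(cv2.findContours(w,0,1)[0],key=cv2.contourArea);print(cv2.boundingRect(cn),cv2.fitEllipse(cn))
pp=proj(c,[[614.6+46*np.cos(k),47+46*np.sin(k),50] for k in np.linspace(0,6.28,60)]);print(pp.min(0),pp.max(0))
E
```

```text
2 [292. 192.] [292 191] [292 193]
-115 [289.6 189.4] [288.2 184.9] [290.8 193.7]
-110 [290.  190.1] [288.2 185.5] [291.6 194.3]
-105.6 [290.5 190.7] [288.4 186.1] [292.4 194.8]
-100 [291.2 191.3] [288.7 186.9] [293.5 195.5]
-95 [292.  191.9] [289.1 187.5] [294.5 196. ]
[[312.0, 222.0], [317.0, 216.0], [313.0, 209.0], [302.0, 206.0], [292.0, 208.0], [287.0, 214.0], [291.0, 221.0], [301.0, 224.0], [312.0, 222.0]]
(285, 205, 40, 45) ((304.27691650390625, 227.27188110351562), (43.94987106323242, 48.74456787109375), 179.7724609375)
[286.7897999  206.20043958] [316.86989091 224.07553658]
```

>>> {"fn": "step_arm", "kwargs": {"plan": [[1,[0,-0.001,0.015],0],[1,[0,-0.001,0.03],0],[1,[0,-0.001,0.04],0],[1,[0,-0.001,0.045],0],[1,[0,-0.001,0.047],0],[1,[0,-0.001,0.048],0],[1,[0,-0.001,0.049],0],[1,[0,-0.001,0.049],0]]}}

```text
t: 7.85
tcp_pos: [613.8, 46.7, 316.8]
ee_rot: [2.143, 2.297, 0.0]
contact_force: [0.0, 0.5, -4.1]
gripper_width: 23.3
grasp_force: 44.6
```

>>> {"fn": "step_arm", "kwargs": {"plan": [[1,[0,0,0.0005],0],[1,[0,0,0.001],0],[1,[0,0,0.0015],0],[1,[0,0,0.0015],0]]}}

```text
t: 8.35
tcp_pos: [613.8, 46.6, 315.1]
ee_rot: [-2.143, -2.297, 0.0]
contact_force: [-0.0, 0.7, -3.5]
gripper_width: 23.5
grasp_force: 44.6
```

Not touching yet (the weight still shows), so I keep going in half-millimetre steps.

>>> {"fn": "step_arm", "kwargs": {"plan": [[1,[0,0,0.0005],0],[1,[0,0,0.001],0],[1,[0,0,0.001],0]]}}

```text
t: 8.72
tcp_pos: [614.1, 46.7, 314.8]
ee_rot: [2.143, 2.296, 0.001]
contact_force: [-0.7, 1.2, 2.8]
gripper_width: 23.1
grasp_force: 45.1
```

Contact: the force changed from -3.5 to +2.8 N. I release and rise.

>>> {"fn": "step_arm", "kwargs": {"force": 20, "plan": [[1,[0,0,-0.0005],0],[0.3,[0,0,-0.0005],0],[0,[0,0,-0.0005],0],[-0.5,[0,0,-0.0005],0],[-1,[0,0,-0.0005],0],[-1,[0,0,-0.0005],0],[-1,[0,0,-0.02],0],[-1,[0,0,-0.06],0],[-1,[0,0,-0.11],0],[-1,[0,0,-0.11],0]]}}

```text
t: 9.98
tcp_pos: [615.1, 47.3, 430.2]
ee_rot: [2.139, 2.292, 0.012]
contact_force: [0.1, -0.1, -1.0]
gripper_width: 85.2
grasp_force: 0.0
```

```bash
python3 - <<'E'
from h import *
goto((567.7,-120.7,420))
c=cap('scene');b=cap('wrist');t=cap('top')
f=c['frame'][150:250,225:325]
cv2.imwrite('pics/l3.png',np.hstack([cv2.resize(f,(380,380),interpolation=2),cv2.resize(t['frame'][160:240,230:320],(420,380),interpolation=2)]))
print(proj(c,[[614.6,47,168],[614.6,47,50]]),proj(t,[[614.6,47,168],[614.6,47,50]]))
E
```

```text
t 9.97 tcp [615.1  47.3 430.2] shift_mm [-164.3  -59.     9.5] yangle 4.0 z [ 0.01   0.001 -1.   ] j [ 0.17  0.49 -0.45  1.59  0.23  1.1  -0.27] w 85.21809908697396 0.0 [ 0.1 -0.1 -1. ]
[[303.27745879 182.4497615 ]
 [301.81240754 214.92088514]] [[240.64745997 193.89796239]
 [242.59482398 197.24563148]]
```

View pics/l3.png

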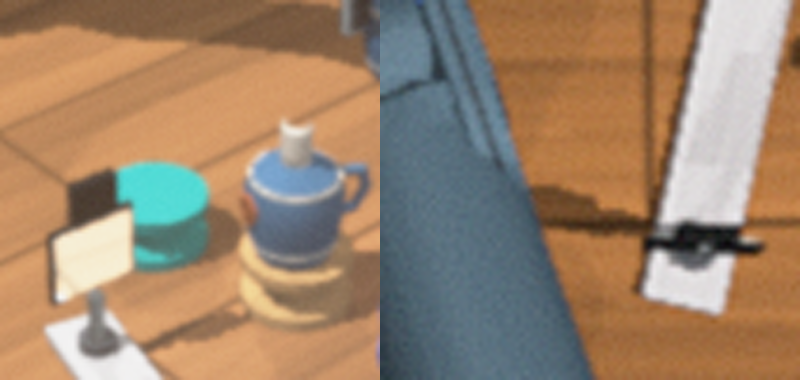

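The jug stands upright on the stand, released, with its stamp towards the mirror (crop (250,210)). Now to the mirror.

>>> {"fn": "step_arm", "kwargs": {"plan": [[-1,[-0.03,-0.01,0],2],[-1,[-0.075,-0.027,0],4],[-1,[-0.12,-0.043,0],6],[-1,[-0.15,-0.054,0],8],[-1,[-0.164,-0.059,0],8],[-1,[-0.164,-0.059,0],8],[-1,[-0.164,-0.059,0],8]]}}

```text
t: 11.0
tcp_pos: [566.6, -119.1, 424.0]
ee_rot: [-2.295, -2.144, -0.001]
contact_force: [0.3, 0.1, 0.1]
gripper_width: 85.5
grasp_force: 0.0
```

```bash
python3 - <<'E'
from h import *
goto((567.7,-120.7,315))
c=cap('wrist','w2.png');print(proj(c,[[567.7,-120.7,171],[614.6,47,168]]))
E
```

```text
t 11.0 tcp [ 566.6 -119.1  424. ] shift_mm [ -1.6   1.2 109. ] yangle -3.9 z [-0.     0.001 -1.   ] j [ 0.43  0.42 -0.39  1.69  0.18  1.06 -0.09] w 85.50082359879121 0.0 [0.3 0.1 0.1]
[[278.84202878 218.67920171]
 [336.61251432 -46.59880986]]
```

View pics/w2.png

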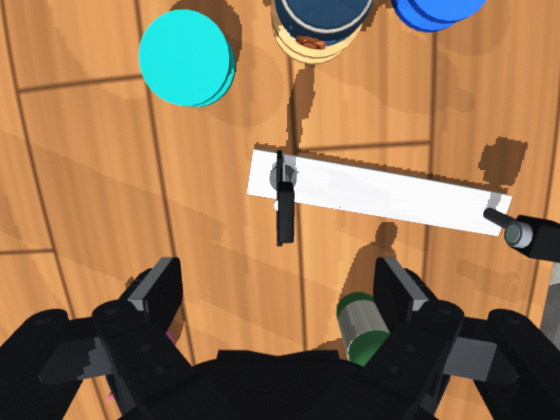

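The wrist view shows the bar's top face centred near (286.5,214), the post foot at (283,177), the camera at (520,232) and the stamp at (311,42) under the jug's rim.

```bash
python3 - <<'E'
from h import *
c=load('wrist');f=c['frame'];H,S,V=cv2.split(cv2.cvtColor(f,cv2.COLOR_BGR2HSV))
m=np.zeros(H.shape,np.uint8);m[140:255,265:305]=V[140:255,265:305]<75
for v in range(150,250,6):
    u=np.flatnonzero(m[v]);print(v,u.min() if len(u) else 0,u.max() if len(u) else 0,end='; ')
print()
for p,z in(((286.5,214),171),((286.5,187),171),((286.5,243),171),((283,177),14)):print(p,onz(c,p,z).round(1))
r=np.zeros(H.shape,np.uint8);r[35:52,285:335]=((H<12)|(H>172))[35:52,285:335]&(S[35:52,285:335]>110)&(V[35:52,285:335]<150)
q=np.argwhere(r)[:,::-1];print(len(q),q.mean(0),onz(c,q.mean(0),113).round(1),onz(c,q.mean(0),108).round(1))
b=(S<50)&(V>150);b[:148]=0;b[240:]=0;b[:,:240]=0;b[:,515:]=0
P=np.array([onz(c,(u,v),12)[:2] for v,u in np.argwhere(b)],np.float32);rc=cv2.minAreaRect(P);print(rc)
E
```

```text
150 278 299; 156 277 282; 162 277 282; 168 276 291; 174 277 291; 180 277 290; 186 277 292; 192 277 293; 198 277 293; 204 279 293; 210 278 293; 216 277 293; 222 277 293; 228 277 293; 234 277 293; 240 277 292; 246 0 0; 
(286.5, 214) [ 573.4 -117.6  171. ]
(286.5, 187) [574.5 -98.  171. ]
(286.5, 243) [ 572.1 -139.7  171. ]
(283, 177) [ 573.3 -119.8   14. ]
166 [307.97590361  40.96987952] [599.7   7.2 113. ] [600.2   8.2 108. ]
((692.247802734375, -155.9698944091797), (68.42736053466797, 328.7934265136719), 76.51802062988281)
```

>>> {"fn": "step_arm", "kwargs": {"plan": [[-1,[0,0.006,0.04],0],[-1,[0,0.006,0.08],0],[-1,[0,0.006,0.1],0],[-1,[0,0.006,0.11],0],[-1,[0,0.006,0.112],0],[-1,[0,0.006,0.112],0],[-1,[0,0.006,0.112],0]]}}

```text
t: 11.92
tcp_pos: [572.6, -121.4, 313.1]
ee_rot: [2.297, 2.141, 0.001]
contact_force: [-0.2, 0.8, 0.1]
gripper_width: 85.5
grasp_force: 0.0
```

```bash
python3 - <<'E'
from h import *
goto((572.5,-119,311))
c=load('wrist');f=c['frame'];H,S,V=cv2.split(cv2.cvtColor(f,cv2.COLOR_BGR2HSV))
for v in(20,25,30):
  for z in(50,):print(v)
print('stand',onz(c,(317,17),50).round(1),'jug lid ring bottom', onz(c,(323,40),85).round(1))
c=cap('wrist','w3.png')
E
```

```text
t 11.93 tcp [ 572.6 -121.4  313.1] shift_mm [ 2.4 -0.3  2.1] yangle -4.0 z [ 0.002 -0.    -1.   ] j [ 0.39  0.57 -0.35  1.77  0.25  0.85 -0.15] w 85.49896504764904 0.0 [-0.2  0.8  0.1]
20
25
30
stand [615.8  41.5  50. ] jug lid ring bottom [615.7  12.9  85. ]
```

View pics/w3.png

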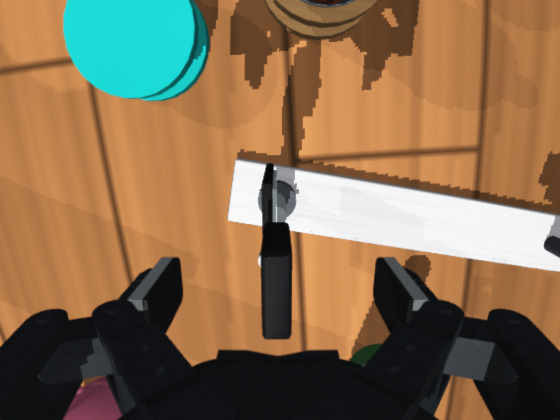

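The bar at (276,285) is centred between the open fingers. I close on it.

>>> {"fn": "step_arm", "kwargs": {"force": 30, "plan": [[-1,[0.002,0,0.002],0],[0,[0.002,0,0.002],0],[1,[0.002,0,0.002],0],[1,[0.002,0,0.002],0],[1,[0.002,0,0.002],0],[1,[0.002,0,0.002],0],[1,[0.002,0,0.002],0],[1,[0.002,0,0.002],0]]}}

```text
t: 12.98
tcp_pos: [572.4, -119.5, 310.4]
ee_rot: [2.298, 2.142, 0.0]
contact_force: [-0.7, -0.3, 2.0]
gripper_width: 11.6
grasp_force: 45.4
```

```bash
python3 - <<'E'
from h import *
goto((572.5,-119,311))
E
```

```text
t 12.97 tcp [ 572.4 -119.5  310.4] shift_mm [ 0.5  0.  -0.6] yangle -4.0 z [ 0. -0. -1.] j [ 0.39  0.57 -0.35  1.77  0.25  0.84 -0.15] w 11.606884478801193 45.40753573179245 [-0.7 -0.3  2. ]
```

>>> {"fn": "step_arm", "kwargs": {"plan": [[1,[0,0,0],-4],[1,[0,0,0],-9],[1,[0,0,0],-14],[1,[0,0,0],-19],[1,[0,0,0],-24],[1,[0,0,0],-29],[1,[0,0,0],-33],[1,[0,0,0],-35.2],[1,[0,0,0],-35.2],[1,[0,0,0],-35.2]]}}

```text
t: 14.22
tcp_pos: [571.8, -119.7, 310.3]
ee_rot: [-1.544, -2.735, 0.002]
contact_force: [-3.5, 0.1, 6.2]
gripper_width: 11.6
grasp_force: 46.2
```

```bash
python3 - <<'E'
from h import *
goto((572.5,-119,311))
c=cap('scene');t=cap('top');w=cap('wrist')
# stand/jug in views
print(proj(t,[[572.4,-119,171],[614.6,47,168]]))
f=c['frame'][150:250,225:325]
cv2.imwrite('pics/l4.png',np.hstack([cv2.resize(f,(380,380),interpolation=2),cv2.resize(w['frame'],(420,380))]))
E
```

```text
t 14.22 tcp [ 571.8 -119.7  310.3] shift_mm [ 0.2  0.9 -0.7] yangle 31.1 z [-0.002 -0.    -1.   ] j [ 0.5   0.6  -0.5   1.77  0.36  0.87  0.38] w 11.608062624827445 46.22448831796646 [-3.5  0.1  6.2]
[[298.90942936 207.94406559]
 [240.64745997 193.89796239]]
```

View pics/l4.png

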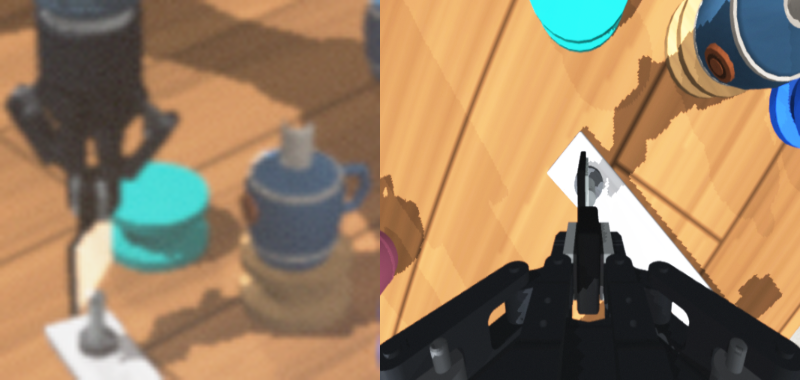

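The jug still stands well and the mirror is turned. The stamp shows clearly in the wrist view at about (452,67). I'll cast that ray onto z=100 to check the sight line.

```bash
python3 - <<'E'
from h import *
c=load('wrist');f=c['frame'];H,S,V=cv2.split(cv2.cvtColor(f,cv2.COLOR_BGR2HSV))
r=(((H<12)|(H>172))&(S>120)&(V<190)).astype(np.uint8);r[:40]=0;r[95:]=0;r[:,:425]=0;r[:,480:]=0
n,l,s,ce=cv2.connectedComponentsWithStats(r);i=1+np.argmax(s[1:,4]);print(s[i],ce[i])
cn=max(cv2.findContours((l==i).astype(np.uint8),0,1)[0],key=cv2.contourArea);e=cv2.fitEllipse(cv2.convexHull(cn));print(e)
for p in(ce[i],e[0]):
    X=onz(c,p,100);d=X[:2]-[572.2,-119];d2=X[:2]-[614,46.7]
    print(X.round(1),'sight',np.degrees(np.arctan2(d[1],d[0])).round(2),'jug dir',np.degrees(np.arctan2(d2[1],d2[0])).round(1),np.hypot(*d2).round(1))
b=((S<50)&(V>150)).astype(np.uint8);b[:140]=0;b[:,:220]=0
P=[]
ys=np.argwhere(b)
# far edge of base: right-side boundary (max col per row)
E=np.array([(np.flatnonzero(b[v,:480]).max(),v) for v in range(150,300,4) if b[v,:480].any()])
Q=np.array([onz(c,p,12)[:2] for p in E],np.float32);vx,vy,_,_=cv2.fitLine(Q,cv2.DIST_HUBER,0,.01,.01).ravel();print('edge ang',np.degrees(np.arctan2(vy,vx)),E[:3],E[-3:])
E
```

```text
[ 433   48   40   43 1091] [452.59486709  69.44087993]
((452.5456237792969, 69.35641479492188), (28.490110397338867, 49.9075927734375), 139.5374755859375)
[602.7   9.2 100. ] sight 76.62 jug dir -106.8 39.2
[602.7   9.2 100. ] sight 76.64 jug dir -106.8 39.2
edge ang -13.2786665 [[272 150]
 [276 154]
 [280 158]] [[413 290]
 [416 294]
 [420 298]]
```

>>> {"fn": "step_arm", "kwargs": {"plan": [[1,[0,0,0],-0.4],[1,[0,0,0],-0.4],[1,[0,0,0],-0.4],[1,[0,0,0],-0.4]]}}

```text
t: 14.88
tcp_pos: [571.8, -119.7, 310.3]
ee_rot: [-1.534, -2.74, 0.002]
contact_force: [-3.7, -0.8, 6.2]
gripper_width: 11.8
grasp_force: 46.2
```

```bash
python3 - <<'E'
from h import *
goto((572.5,-119,311));print(manip.hand_in())
E
```

```text
t 14.88 tcp [ 571.8 -119.7  310.3] shift_mm [ 0.2  1.  -0.7] yangle 31.5 z [-0.002 -0.    -1.   ] j [ 0.5   0.6  -0.5   1.77  0.36  0.87  0.38] w 11.764066203901557 46.18627801537514 [-3.7 -0.8  6.2]
the job is handed in; nothing more can be done
None
```

Handed in at 14.9 s: the jug stands released on the wooden stand with its stamp within about 3° of facing the mirror, and the arm is still holding the mirror turned about 35°, at the angle I measured for the stamp to show mid-glass (the verdict wasn't shown).

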